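Weigh a ring in the draught cabinet of the bench balance

TASK

Weigh the finished ring: draw the hanging pan out from under the little shelf by its end lip, set it down on the bench clear of the shelf and let go, then lay the ring in it. Slide the balance's roof hatch open, lift the pan by its knob, lower it through the hatch and hang its loop on the hook inside without bumping the glass cabinet or its frame. Let go, slide the hatch fully shut, and leave the brown vial standing on the shelf.

Things in the scene. Friction and masses are not known exactly. Their poses are not given: they have to be found in the camera images.
- pan: Loose weighing pan, 0.16 kg, standing on its flat underside, half under the shelf. Origin: centre of underside; y along its length (overall 124 mm), x across; a half turn about z looks the same. Aluminium tray 88 (y) x 44 (x) mm, walls 3 mm thick, 6 mm high, floor 3 mm; 6 mm stem at its centre. The ring goes in either half, 26 to 30 mm from the middle, clear of the loop.
- lip_a (a point): Middle of the black finger lip at the pan's +y end (53 mm from the pan's centre, 13 mm up): 9 mm thick (pan's x), 18 mm long (y), z from 3 to 24 mm. At the start one of the two lips stands out in front of the shelf.
- lip_b (a point): The same lip at the pan's -y end.
- pan_knob (a point): Middle of the pan's black round knob on top of the stem, 72 mm above the underside: 14 mm diameter, from 62 to 82 mm above the underside; a 6 mm neck joins it to the loop below. At the start it is under the shelf board.
- pan_loop (a point): Uppermost point of the inside of the pan's oval steel hanging loop, 47 mm above the underside. The loop stands in the pan's y-z plane (the hook passes through it along the pan's x): 19 mm wide and 28 mm high inside, wire 5 mm, centre 33 mm and top 52 mm above the underside.
- ring: Loose plain silver ring, 12 g, outer diameter 21 mm, 8 mm high, lying flat on the grey slab (slab 10 mm thick). Origin: centre of its underside; z up.
- balance: Fixed bench balance: grey plinth 190 x 180 mm, 30 mm high, white tower (to z = 146 mm) behind, glass cabinet in front. Origin on the bench below the middle of the cabinet and tower; x from its front to its back, y to its left, z up.
- chamber: Fixed glass cabinet with aluminium posts and roof frame, same frame as the balance. Inside: x -76 to +30, y -76 to +76 mm, floor z = 30. The roof frame, z 146 to 152, leaves an opening x -76 to +24, y -74 to +74; the hatch on top of it (upper side z = 158), slid fully back, leaves x -76 to +20 free. Not to be bumped (2 N or more).
- weigh_hook: Fixed steel hook in the cabinet, axes as the balance's, origin at its seat. A 5 mm bar comes forward (-x) out of the tower, dips to the seat and ends in an upturned tip reaching 12 mm forward of the seat and 9 mm above it.
- hook_seat (a point): Top of the hook's bar at its seat, where the top of the loop comes to rest: 95 mm above the bench, at x = -3, y = 0 mm of the balance. A pan hung there clears the floor by 18 mm and its knob lies below the hatch.
- hatch (a joint): Travel of the glass roof hatch in m: 0 fully shut, 0.104 slid fully back (along the balance's +x). It needs about 2 N and stays where it is left. May start a little open.
- hatch_pull (a point): Middle of the black pull bar on the hatch near its front edge, 166 mm above the bench: bar 10 mm thick (along the balance's x), 50 mm long (y), from 158 to 173 mm above the bench. Moves with the hatch.
- riser: Fixed little wooden shelf: board 130 mm deep (x) by 150 mm (y), underside 112 mm and top 124 mm above the bench, on two side panels 12 mm thick; open in front (-x). Origin: on the bench under its middle; x from front to back. A wall shelf hangs 0.6 m above the bench behind it.
- acid_vial: Loose brown glass vial with cork, 29 mm diameter, 68 mm high, standing on the shelf board. Origin: centre of its underside.

How it is judged:
By the outcome, as a careful person would: the job done as asked, in the order asked, and still so for the second after the job is handed in, with the robot touching nothing.
It also fails if it takes over 72 s, if anything falls off the work surface, if the arm or the gripper's body presses on something with over 40 N, if the wrist force passes 120 N, or if a joint passes its speed limit or range.

ROBOT

A 6-joint arm with a two-finger parallel gripper is mounted at the origin on a cart in front of the work surface, level with it; the furniture and walls round the work are solid. World frame = base frame: x ahead of the robot, y to its left, z up, the work surface at z = 0. Lengths are in m, angles in rad, forces in N, time in s.
With the tool pointing down it reaches from about 0.25 to 0.775 m from the base axis. Payload 4 kg.
Tool frame: the origin (TCP) lies at the very end of the fingers, on their centre line; the grasp point (between the pads) lies 19 mm behind it (robot.hold_point_z is the distance from the TCP to the grasp point, in m); z points along the fingers, y is the line along which they close (so a half turn about z gives the same grasp; the last joint's range is limited). The gripper opens to 94 mm and grips with 3 to 60 N. Pads are 16 mm wide; open, the fingers measure 119 mm over their backs; the gripper's body (75 mm by 177 mm) begins 78 mm behind the grasp point.
Start: joints at [-1.231, 0.087, 1.371, -0, 1.684, -0.103], TCP at [0.236, -0.497, 0.206] pointing down, gripper open.
Joint ranges: [-3.1, 3.1], [-0.76, 2.03], [0.27, 2.55], [-1.08, 4.22], [0.17, 2.65], [-2.57, 2.57]. Speed limits (rad/s): [2.79, 2.79, 3.14, 3.14, 3.14, 3.14].

INTERFACE

Orientations are given as [roll, pitch, yaw] about the fixed x, y, z axes, in that order (R = Rz(yaw) Ry(pitch) Rx(roll)).
In Python, from bench import robot gives the robot as it stands.
- The arm moves only by the tool carry_out, never from a script. Its argument "steps" is a list of rows, each a list of 3 entries, a list of its own where there are three numbers: the shift along the tool's x, y, z in m, then the turn about the tool's z in units of 10 degrees (1.0 is 10 degrees), then the closure, from -1 (fully open) to 1 (shut). In form: [[[tx, ty, tz], roll, jaw], ...]. A call has 1 to 10 rows; each row is the pose to reach, as a shift and turn from the pose commanded when the call began, along the tool's axes at that moment; what a row does not reach only later rows make up. A row lasts 1/8 s, in which the tool goes at most 62.5 mm and 10.7 degrees, less where a joint would pass 70% of its speed; a pose out of reach is approached as far as the arm can. A call with a gripper value outside its range is refused whole. The fingers move at their own pace and stop on an object; the grip force is fixed at half the most. Time passes only in rows, so rows that repeat a pose let the fingers close. It gives the time, the measured TCP pose, the force, the opening and the grip force at its end, in the units of the state.
- robot.get_obs(): the state, without advancing time (a new reading comes with each control period).
- robot.snapshot(name): name is "side" or "top" or "wrist"; returns a dict with "image" (400x640x3 uint8, red, green, blue), "z_map" (400x640 float32, m along the optical axis (not along the pixel's ray), 0 where there is no reading), "mtx" (3x3 intrinsics, pixels), "R" (3x3) and "t" (3): a world point X has camera coordinates R X + t. Camera axes: x right, y down, z forward; pixel columns grow to the right and rows downward; lengths in m; the calibration is good to about 2 mm. A picture is of the moment at which its call begins.
- robot.close_job(): hands the job in; it is judged then, once.
The state is a dict: "time": time; "joint_positions": joint angles; "qvel": joint speeds; "joint_torque": joint torques, N m; "tool_pos": TCP position; "ee_rot": TCP orientation; "wrist_force": force on the tool from outside, world axes, zero at the start; "wrist_torque": the same for the moment, N m; "width": finger opening in m; "finger_force": force on a finger pad.
Only numpy, scipy, OpenCV 4.12 (cv2) and the standard library are available. Lean on these libraries where they do the work, as an engineer would, in place of code of your own. Each camera call takes 0.05 s, during which the arm holds its last target. There are 200 camera calls.

## Working session

There is one attempt and no reset: what is moved stays moved. The work goes in short steps, Python scripts to look and compute and a tool call to move; the robot and the scene stay as the last step left them, time stands still between calls to the robot, and variables do not carry over. Pictures are saved under pics/ and viewed, at most 10 in all, crops included, and the job is handed in when it is done.

Besides the shell and the picture viewer there is one more tool, called as name([rows], argument=value, ...), one row to a line, values as JSON. carry_out: Moves the arm, as the interface text tells. Its arguments: {"type":"object","properties":{"steps":{"type":"array","items":{"type":"array"}}},"required":["steps"]}

```bash
mkdir -p pics
cat > h.py <<'E'
from bench import robot
import numpy as np, cv2
def snap(n,f=None):
    s=robot.snapshot(n)
    if f: cv2.imwrite('pics/'+f,s['image'][:,:,::-1])
    return s
def cloud(s):
    z=s['z_map']; K=s['mtx']; v,u=np.mgrid[:400,:640]
    c=np.stack([(u-K[0,2])/K[0,0]*z,(v-K[1,2])/K[1,1]*z,z],-1)
    P=(c-s['t'])@s['R']; P[z==0]=np.nan
    return P
E
python3 - <<'E'
from h import *
for n in ['top','side']:
    s=snap(n,n+'0.png'); np.savez(n+'0.npz',**s); print(n,s['mtx'].round(1).tolist(),(-s['R'].T@s['t']).round(3),s['R'][2].round(2))
o=robot.get_obs(); print(o['tool_pos'],o['ee_rot'],o['time'],o['width'])
E
```

```text
top [[413.7, 0.0, 320.4], [0.0, 413.7, 201.9], [0.0, 0.0, 1.0]] [ 0.274 -0.143  1.317] [ 0.24  0.02 -0.97]
side [[508.9, 0.0, 324.3], [0.0, 508.9, 206.2], [0.0, 0.0, 1.0]] [ 0.282 -0.682  1.08 ] [ 0.23  0.48 -0.85]
[ 0.23549508 -0.4964951   0.20442712] [-3.13961786e+00 -2.13588816e-04  4.42799499e-01] 0.1 0.09391939668377523
```

View pics/top0.png

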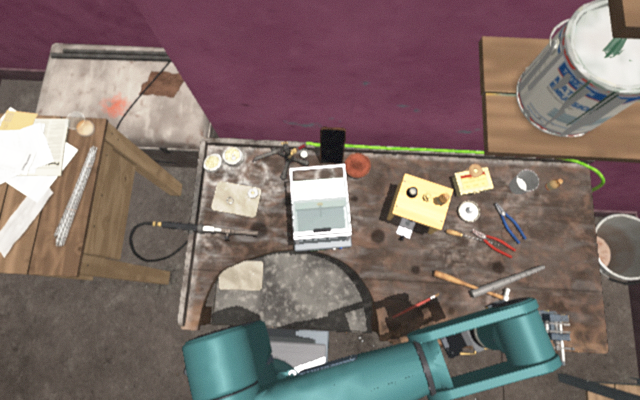

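View pics/side0.png

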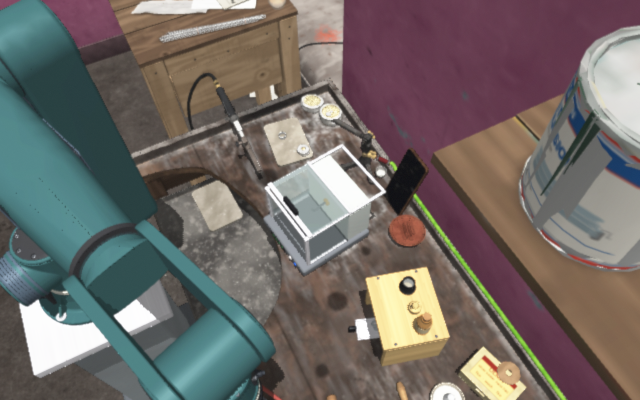

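Top view: balance about (320,205), shelf about (422,203), pan sticking out at (404,230). Side view: brown vial about (425,322), slab and candidate ring objects about (290,140). I'll enlarge these and measure.

Run:
```python
from h import *
a=cv2.imread('pics/top0.png');b=cv2.imread('pics/side0.png')
c=lambda im,x,y,w,h,k:cv2.resize(im[y:y+h,x:x+w],None,fx=k,fy=k,interpolation=cv2.INTER_CUBIC)
M=np.zeros((600,800,3),np.uint8)
M[:300,:400]=c(b,255,100,100,75,4)   # slab
M[:300,400:]=c(b,345,265,100,75,4)    #pan
M[300:,:400]=c(a,280,155,100,75,4)
M[300:,400:]=c(a,370,170,100,75,4)
cv2.imwrite('pics/m1.png',M)
for n in('top','side'):
    s=np.load(n+'0.npz');P=cloud(s);np.save(n+'P.npy',P)
P=np.load('topP.npy')
for u,v in [(300,172),(345,172),(293,245),(350,245),(320,190),(320,220),(400,180),(450,190),(392,215),(441,228),(236,197),(254,192),(240,275),(405,225)]: print(u,v,P[v,u].round(3))
P=np.load('sideP.npy');print()
for u,v in [(281,135),(303,150),(290,140),(425,322),(425,315),(415,307),(362,328),(352,329),(290,205),(345,170)]: print(u,v,P[v,u].round(3))
```

```text
300 172 [ 0.693 -0.046 -0.002]
345 172 [ 0.65  -0.19   0.156]
293 245 [ 0.447 -0.04  -0.   ]
350 245 [ 0.453 -0.221  0.026]
320 190 [ 0.595 -0.12   0.144]
320 220 [ 0.502 -0.125  0.157]
400 180 [ 0.682 -0.38   0.   ]
450 190 [ 0.619 -0.505  0.128]
392 215 [ 0.546 -0.343  0.074]
441 228 [ 0.504 -0.479  0.122]
236 197 [0.593 0.156 0.011]
254 192 [0.611 0.097 0.017]
240 275 [ 0.35   0.143 -0.117]
405 225 [ 0.531 -0.397 -0.   ]

281 135 [0.58  0.181 0.009]
303 150 [0.607 0.099 0.019]
290 140 [0.594 0.155 0.008]
425 322 [ 0.579 -0.482  0.182]
425 315 [ 0.583 -0.473  0.191]
415 307 [ 0.59  -0.44   0.146]
362 328 [ 0.51  -0.389 -0.001]
352 329 [ 0.485 -0.387  0.023]
290 205 [ 0.471 -0.134  0.172]
345 170 [ 0.679 -0.001  0.004]
```

View pics/m1.png

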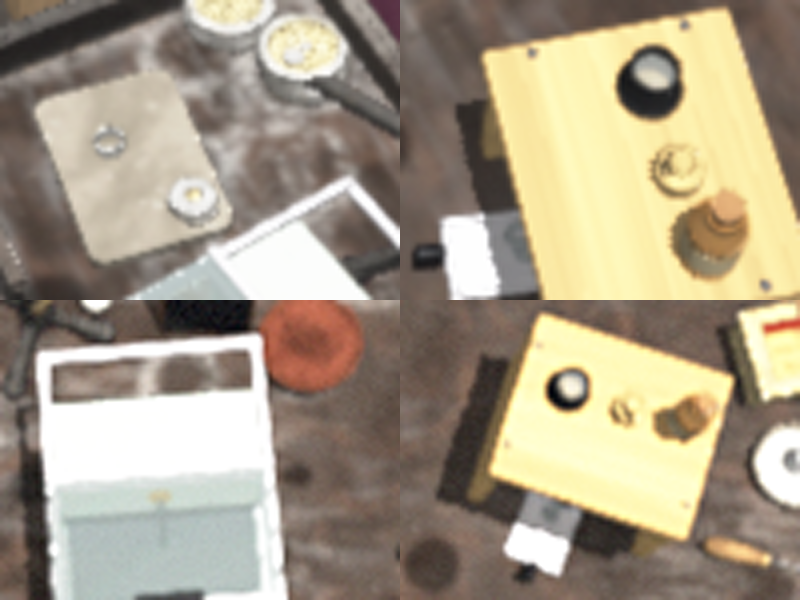

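The crops show: ring at side-image pixel (282,135), a dish/stone at (303,150); vial near (424,322) in the side image; the hatch partly open with the pull at the front; lip at (352,329) in side and (401,238) in top. Next: fit the poses.

Run:
```python
from h import *
T=np.load('topP.npy');S=np.load('sideP.npy')
ti=cv2.imread('pics/top0.png');si=cv2.imread('pics/side0.png')
def rect(P,m,name):
    q=P[m][:,:2].astype(np.float32); (c,wh,a)=cv2.minAreaRect(q*1000)
    print(name,len(q),'c',np.round(c,1),'wh',np.round(wh,1),'a',round(a,2),'med',np.nanmedian(P[m],0).round(4))
def box(P,x0,x1,y0,y1,z0,z1): return (P[...,0]>x0)&(P[...,0]<x1)&(P[...,1]>y0)&(P[...,1]<y1)&(P[...,2]>z0)&(P[...,2]<z1)
for n,P,im in(('top',T,ti),('side',S,si)):
    rect(P,box(P,.4,.72,-.26,.0,.138,.18),n+' frame'); rect(P,box(P,.4,.72,-.26,.0,.02,.04),n+' plinth')
    rect(P,box(P,.4,.72,-.26,.0,.162,.18),n+' pull')
    rect(P,box(P,.45,.75,-.56,-.28,.116,.131),n+' board')
    m=box(P,.42,.54,-.45,-.33,.003,.03); rect(P,m,n+' pan'); br=im.max(-1)
    rect(P,m&(br<90),n+' lip');rect(P,m&(br>190),n+' tray')
    m=box(P,.45,.75,-.56,-.28,.14,.2); rect(P,m&(P[...,1]<-.455),n+' vial')
def ray(s,u,v,z):
    K=s['mtx'];d=np.array([(u-K[0,2])/K[0,0],(v-K[1,2])/K[1,1],1])@s['R'];c=-s['R'].T@s['t'];return (c+d*(z-c[2])/d[2]).round(4)
t=np.load('top0.npz');s=np.load('side0.npz')
print('ring',ray(s,282.4,135.3,.014)); print('lip top',ray(t,400.8,238.2,.024),'side',ray(s,352,329,.024))
print('pull side',ray(s,290.5,206,.173))
```

```text
top frame 3399 c [ 561.9 -120.2] wh [213.7 164.1] a 7.39 med [ 0.5441 -0.1221  0.155 ]
top plinth 511 c [ 566.6 -110.4] wh [246.1 285.5] a 84.66 med [ 0.451  -0.1298  0.0294]
top pull 94 c [ 518.5 -121.3] wh [107.4 141.7] a 8.18 med [ 0.4753 -0.1291  0.1715]
top board 1893 c [ 583.3 -424.7] wh [151.  130.9] a 73.54 med [ 0.5736 -0.4208  0.1243]
top pan 278 c [ 479.7 -389.7] wh [115.4 119.9] a 88.22 med [ 0.5033 -0.3898  0.0047]
top lip 26 c [ 520.2 -402.5] wh [57.6 75.2] a 23.39 med [ 0.4911 -0.383   0.007 ]
top tray 82 c [ 507.5 -391.7] wh [45.8 33.3] a 67.57 med [ 0.5097 -0.3899  0.0057]
top vial 113 c [ 582.8 -473.3] wh [28.4 21.3] a 50.63 med [ 0.5815 -0.4708  0.1681]
side frame 5294 c [ 560.3 -120.7] wh [213.6 166.6] a 7.33 med [ 0.5419 -0.1297  0.1546]
side plinth 1278 c [ 580.5 -121. ] wh [296.6 217.2] a 4.72 med [ 0.4605 -0.1914  0.0292]
side pull 123 c [ 520.7 -144.7] wh [109.3  79.1] a 1.98 med [ 0.4714 -0.1347  0.1713]
side board 4228 c [ 582.5 -424.7] wh [152.  131.1] a 73.73 med [ 0.5719 -0.4273  0.1234]
side pan 321 c [ 480.5 -389.9] wh [119.5 118.4] a 89.76 med [ 0.5075 -0.3934  0.0047]
side lip 54 c [ 502.8 -400.5] wh [94.3 51.3] a 84.67 med [ 0.4867 -0.3866  0.0189]
side tray 107 c [ 507.  -392.4] wh [45.4 25.2] a 73.44 med [ 0.5068 -0.3932  0.0045]
side vial 272 c [ 582.1 -477.4] wh [24.7 28.6] a 25.78 med [ 0.5795 -0.48    0.1678]
ring [0.5812 0.1743 0.014 ]
lip top [ 0.4836 -0.3795  0.024 ] side [ 0.485  -0.3877  0.024 ]
pull side [ 0.4706 -0.1367  0.173 ]
```

```bash
cat >> h.py <<'E'
from scipy.spatial.transform import Rotation as Ro
def st():
    o=robot.get_obs(); print('t',round(o['time'],2),'p',np.round(o['tool_pos'],4),'rpy',np.round(o['ee_rot'],4),'w',round(o['width'],4),'f',np.round(o['wrist_force'],1),'ff',np.round(o['finger_force'],1)); return o
def to(x,y,z,yaw,o=None):
    "shift/turn from the measured pose to a world TCP pose (tool down)"
    o=o or st(); d=Ro.from_euler('xyz',o['ee_rot']).as_matrix().T@(np.array([x,y,z])-o['tool_pos'])
    a=(o['ee_rot'][2]-yaw+np.pi/2)%np.pi-np.pi/2
    q=o['joint_positions']
    q1=np.arctan2(y,x); print('shift',d.round(4),'turn/10deg',round(np.degrees(a)/10,3),'q6~',round(q[5]+a+q1-q[0],2))
def ray(s,u,v,z):
    K=s['mtx'];d=np.array([(u-K[0,2])/K[0,0],(v-K[1,2])/K[1,1],1])@s['R'];c=-s['R'].T@s['t'];return (c+d*(z-c[2])/d[2])
E
python3 - <<'E'
from h import *
to(.45,-.372,.2,-.29)
E
```

```text
t 0.1 p [ 0.2355 -0.4965  0.2044] rpy [-3.1396e+00 -2.0000e-04  4.4280e-01] w 0.0939 f [ 0.6 -0.1  0.3] ff 0.0
shift [ 0.2472 -0.0206  0.0045] turn/10deg 4.199 q6~ 1.17
```

carry_out([
  [[0.247, -0.02, 0.004], 4.2, -1],
  [[0.247, -0.02, 0.004], 4.2, -1],
  [[0.247, -0.02, 0.004], 4.2, -1],
  [[0.247, -0.02, 0.004], 4.2, -1],
  [[0.247, -0.02, 0.004], 4.2, -1],
  [[0.247, -0.02, 0.004], 4.2, -1],
  [[0.247, -0.02, 0.004], 4.2, -1],
])

```text
time: 0.98
tool_pos: [0.4495, -0.3735, 0.2011]
ee_rot: [3.141, 0.001, -0.29]
wrist_force: [-0.3, -0.5, 0.4]
width: 0.0942
finger_force: 0.0
```

Run:
```python
from h import *
st(); s=snap('wrist','w1.png'); np.savez('w1.npz',**s); print((-s['R'].T@s['t']).round(3),s['R'][2].round(2))
```

```text
t 0.97 p [ 0.4495 -0.3735  0.2011] rpy [ 3.1414e+00  1.0000e-03 -2.9030e-01] w 0.0942 f [-0.3 -0.5  0.4] ff 0.0
[ 0.514 -0.394  0.381] [-0.23  0.07 -0.97]
```

View pics/w1.png

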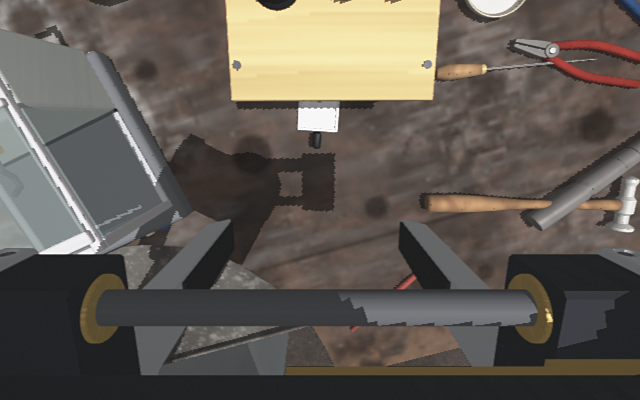

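Wrist view: lip at about (317,140), tray front edge from (297,131) to (339,132), board front edge at row 101.

Run:
```python
from h import *
s=np.load('w1.npz');im=s['image'].astype(int)
I=s['image'][90:160,280:360,::-1]; cv2.imwrite('pics/w1c.png',cv2.resize(I,None,fx=8,fy=8,interpolation=cv2.INTER_CUBIC))
for n,u,v,z in [('trayL',297.5,131,.007),('trayR',339,132,.007),('lip in',317.5,132,.024),('lip out',316.5,147.5,.024),('board',232,100,.124),('boardR',434,100.5,.124)]: print(n,ray(s,u,v,z).round(4))
```

```text
trayL [ 0.5007 -0.3691  0.007 ]
trayR [ 0.4865 -0.4127  0.007 ]
lip in [ 0.4942 -0.3901  0.024 ]
lip out [ 0.4789 -0.3844  0.024 ]
board [ 0.5403 -0.3371  0.124 ]
boardR [ 0.4969 -0.4806  0.124 ]
```

View pics/w1c.png

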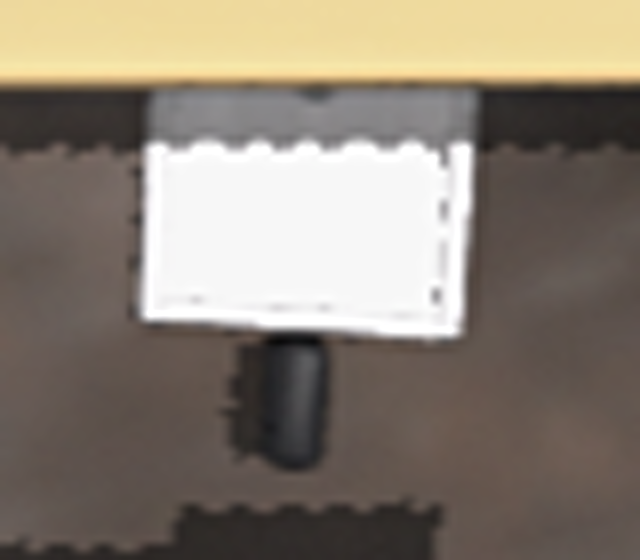

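Run:
```python
from h import *
s=np.load('w1.npz');print(ray(s,317.1,132.1,.024),ray(s,317.1,148.5,.024),ray(s,297.6,130,.007),ray(s,337.75,131.9,.007))
to(.479,-.3844,.0075,-.335)
```

```text
[ 0.49423555 -0.38967907  0.024     ] [ 0.47773888 -0.38474247  0.024     ] [ 0.50166615 -0.36954659  0.007     ] [ 0.48695518 -0.41137689  0.007     ]
t 1.02 p [ 0.4493 -0.3738  0.2013] rpy [ 3.1413e+00  6.0000e-04 -2.9120e-01] w 0.094 f [ 0.2 -0.   0.3] ff 0.0
shift [0.0317 0.0016 0.1938] turn/10deg 0.251 q6~ 1.23
```

carry_out([
  [[0.032, 0.0015, 0.05], 0.25, 0.3],
  [[0.032, 0.0015, 0.1], 0.25, 0.3],
  [[0.032, 0.0015, 0.14], 0.25, 0.3],
  [[0.032, 0.0015, 0.17], 0.25, 0.3],
  [[0.032, 0.0015, 0.185], 0.25, 0.3],
  [[0.032, 0.0015, 0.193], 0.25, 0.3],
  [[0.032, 0.0015, 0.193], 0.25, 0.3],
  [[0.032, 0.0015, 0.193], 0.25, 0.3],
])

```text
time: 2.02
tool_pos: [0.4813, -0.3845, 0.0101]
ee_rot: [3.14, -0.003, -0.334]
wrist_force: [-0.4, 0.2, 0.2]
width: 0.0329
finger_force: 0.0
```

Run:
```python
from h import *
st(); snap('wrist','w2.png')
```

```text
t 2.02 p [ 0.4813 -0.3845  0.0101] rpy [ 3.1403e+00 -2.7000e-03 -3.3390e-01] w 0.0329 f [-0.4  0.2  0.2] ff 0.0
```

View pics/w2.png

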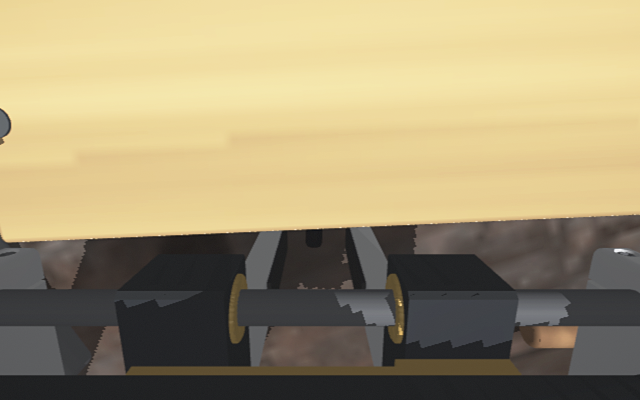

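Run:
```python
from h import *
T=np.load('topP.npy');S=np.load('sideP.npy')
for n,P in(('top',T),('side',S)):
  print(n)
  for x in np.arange(.54,.28,-.02):
    r=[]
    for y in np.arange(-.2,-.5,-.02):
        m=(abs(P[...,0]-x)<.01)&(abs(P[...,1]-y)<.01)
        r.append('%5.0f'%(np.nanmedian(P[m][:,2])*1000) if m.sum() else '    .')
    print('%.2f'%x,*r)
```

```text
top
0.54   156     1    -0     0    -0    -1    -0    24    60   120    97   956   952   128   612
0.52   156    -1    -0     0    -0     1     1    -0    -0     4     6    10   119   120   122
0.50   156     2    -0    -0    -0     0    -0    -0     0     5     2     0     1     1     5
0.48   157     4    -0    -0    -0     0    -0     1    -0     1     0    -0    -0    -1     1
0.46    56    29     0     0    -1    -0    -2     0    -1    -0    -0    -0     0     1     1
0.44     0    -0    -0    -0    -0     0    -1     0     0    -1    -0    -1    -1     1    -1
0.42    -1    -0    -1    -0     1    -1    -1    -0    -0     0    -1    -0     1     0    -1
0.40  -125    -3     0    -1     0     1    -2    -1     1     0    -1     0    -0     0     0
0.38  -128  -128   -24    -1    -1    -1    -1    -0    -0     0     1     1    -0     0     1
0.36  -127  -128  -127   -72    -1    -0    -0    -0     0    -1    -1     1     1    -0    -1
0.34  -128  -129  -128  -128    -3     0     0    -1     0    -1     1    -0    -1     1     0
0.32  -128  -129  -127  -128  -125    -1     1     
[... 678 characters left out ...]
   -1    -1    -1    -2    -1    -1
0.42    -1    -1    -1    -0    -1    -1    -1    -1    -1    -1    -1    -1    -1    -1    -1
0.40    -1    -1    -1    -1    -1    -1    -1    -1    -2    -1    -2    -1    -1    -1    -1
0.38  -130    -2    -1    -2    -1    -1    -1    -1    -1    -1    -1    -1    -1    -1    -0
0.36  -129  -128    -4    -1    -1    -1    -1    -1    -1    -1    -1    -1    -1    -2    -1
0.34  -128  -129  -130     1    -1    -1    -1    -1    -1    -1    -1    -1    -1    -1    -0
0.32  -128  -128  -128     .    -1    -1    -1    -2    -1    -1    -1    -1    -1    -1     .
0.30     .     .     .     .     .     .     .     .    -1    -1    -1    -1    -1    -3   590
```

carry_out([
  [[0, 0, 0.001], 0, 1],
  [[0, 0, 0.001], 0, 1],
  [[0, 0, 0.001], 0, 1],
  [[0, 0, 0.001], 0, 1],
])

```text
time: 2.58
tool_pos: [0.4806, -0.3837, 0.0077]
ee_rot: [3.141, -0.0, -0.334]
wrist_force: [0.2, 0.9, 1.6]
width: 0.0086
finger_force: 30.0
```

carry_out([
  [[-0.006, 0, 0], 0, 1],
  [[-0.018, 0, 0], 0, 1],
  [[-0.035, 0, 0], 0, 1],
  [[-0.055, 0, 0], 0, 1],
  [[-0.075, 0, 0], 0, 1],
  [[-0.095, 0, 0], 0, 1],
  [[-0.115, 0, 0], 0, 1],
  [[-0.13, 0, 0], 0, 1],
  [[-0.14, 0, 0], 0, 1],
  [[-0.14, 0, 0], 0, 1],
])

```text
time: 3.82
tool_pos: [0.3468, -0.3374, 0.0079]
ee_rot: [3.141, 0.002, -0.334]
wrist_force: [-4.2, 2.1, 6.3]
width: 0.0086
finger_force: 30.0
```

carry_out([
  [[0, 0, 0], 0, 1],
  [[0, 0, 0], 0, 0.3],
  [[0, 0, 0], 0, 0.3],
  [[0, 0, 0], 0, 0.3],
  [[0, 0, -0.05], 0, 0.3],
  [[-0.03, 0, -0.11], 0, 0.3],
  [[-0.06, 0, -0.17], 0, 0.3],
  [[-0.06, 0, -0.18], 0, 0.3],
  [[-0.06, 0, -0.18], 0, 0.3],
])

```text
time: 4.95
tool_pos: [0.292, -0.319, 0.1894]
ee_rot: [3.139, -0.004, -0.334]
wrist_force: [-0.3, -0.2, 0.5]
width: 0.0332
finger_force: 0.0
```

Run:
```python
from h import *
st(); s=snap('wrist','w3.png'); np.savez('w3.npz',**s)
to(.5812,.1743,.15,.15)
```

```text
t 4.95 p [ 0.292  -0.319   0.1894] rpy [ 3.1388 -0.0039 -0.3342] w 0.0332 f [-0.3 -0.2  0.5] ff 0.0
t 5.0 p [ 0.2917 -0.3183  0.1875] rpy [ 3.1411e+00 -9.0000e-04 -3.3400e-01] w 0.0332 f [-0.8 -0.2 -0.7] ff 0.0
shift [ 0.112  -0.5603  0.0373] turn/10deg -2.773 q6~ 1.71
```

View pics/w3.png

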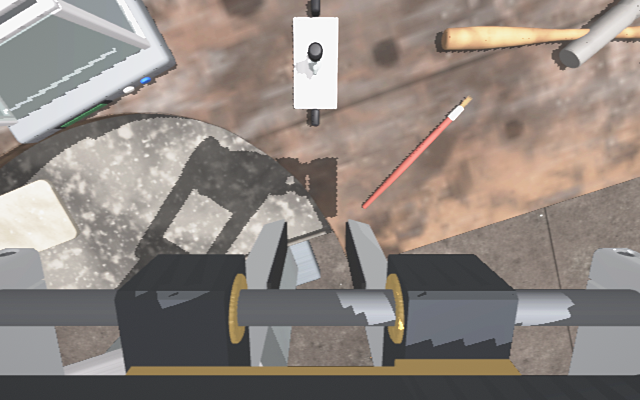

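The pan stands clear on the bench at (315,62), released. Measuring it and moving to the ring.

Run:
```python
from h import *
s=np.load('w3.npz')
c=[ray(s,u,v,.006) for u,v in[(294,17),(338,16),(337,109),(293,107)]]
print(np.round(c,4),np.mean(c,0)); ax=(c[0]+c[1]-c[2]-c[3]); print('yaw',np.arctan2(ax[1],ax[0]), np.linalg.norm(ax)/2)
print('knob top',ray(s,315,49,.082), 'lips',ray(s,315,5,.024),ray(s,315.5,118,.024))
to(.515,.165,.23,.1)
```

```text
[[ 0.4505 -0.3532  0.006 ]
 [ 0.437  -0.3948  0.006 ]
 [ 0.3522 -0.3656  0.006 ]
 [ 0.3694 -0.3224  0.006 ]] [ 0.4022914  -0.35900596  0.006     ]
yaw -0.3472061832794117 0.08817578037967838
knob top [ 0.40291065 -0.358597    0.082     ] lips [ 0.44894991 -0.3747529   0.024     ] [ 0.35113872 -0.34110737  0.024     ]
t 5.0 p [ 0.2917 -0.3183  0.1875] rpy [ 3.1411e+00 -9.0000e-04 -3.3400e-01] w 0.0332 f [-0.8 -0.2 -0.7] ff 0.0
shift [ 0.0526 -0.5298 -0.0427] turn/10deg -2.487 q6~ 1.78
```

carry_out([
  [[0.0, -0.02, -0.043], -0.5, 0.2],
  [[0.052, -0.53, -0.043], -2.5, 0.2],
  [[0.052, -0.53, -0.043], -2.5, 0.2],
  [[0.052, -0.53, -0.043], -2.5, 0.2],
  [[0.052, -0.53, -0.043], -2.5, 0.2],
  [[0.052, -0.53, -0.043], -2.5, 0.2],
  [[0.052, -0.53, -0.043], -2.5, 0.2],
  [[0.052, -0.53, -0.043], -2.5, 0.2],
  [[0.052, -0.53, -0.043], -2.5, 0.2],
  [[0.052, -0.53, -0.043], -2.5, 0.2],
])

```text
time: 6.25
tool_pos: [0.5141, 0.1688, 0.2264]
ee_rot: [3.141, 0.007, 0.107]
wrist_force: [0.2, -1.1, -0.5]
width: 0.0376
finger_force: 0.0
```

Run:
```python
from h import *
st(); s=snap('wrist','w4.png'); np.savez('w4.npz',**s)
X=s['R']@np.array([.5812,.1743,.014])+s['t'];p=s['mtx']@X;u,v=p[:2]/p[2];print(u,v)
u0,v0=int(u)-40,max(int(v)-40,0); print(u0,v0)
cv2.imwrite('pics/w4c.png',cv2.resize(s['image'][v0:v0+80,u0:u0+80,::-1],None,fx=7,fy=7,interpolation=cv2.INTER_CUBIC))
```

```text
t 6.25 p [0.5141 0.1688 0.2264] rpy [3.1414 0.0065 0.1075] w 0.0376 f [ 0.2 -1.1 -0.5] ff 0.0
316.4586873414709 111.18431471179267
276 71
```

View pics/w4c.png

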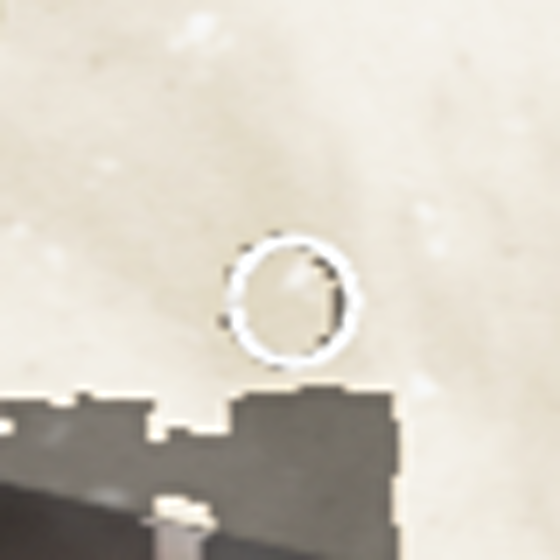

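Ring circle centre at crop (295,300), i.e. full-image (318,113.6).

Run:
```python
from h import *
s=np.load('w4.npz'); r=ray(s,317.7,113.4,.018); print(r)
to(r[0],r[1],.0135,.1)
```

```text
[0.57893726 0.17265421 0.018     ]
t 6.3 p [0.5142 0.1684 0.2269] rpy [-3.1415  0.0057  0.1066] w 0.0375 f [ 0.9 -0.1 -1. ] ff 0.0
shift [0.066  0.0026 0.213 ] turn/10deg 0.038 q6~ 1.76
```

carry_out([
  [[0.065, 0.001, 0.06], 0, 0.2],
  [[0.065, 0.001, 0.12], 0, 0.2],
  [[0.065, 0.001, 0.16], 0, 0.2],
  [[0.065, 0.001, 0.165], 0, 0.2],
  [[0.065, 0.001, 0.165], 0, 0.2],
  [[0.065, 0.001, 0.165], 0, 0.2],
])

```text
time: 7.05
tool_pos: [0.5812, 0.1712, 0.0694]
ee_rot: [-3.141, -0.006, 0.102]
wrist_force: [-0.2, -0.2, 0.4]
width: 0.0374
finger_force: 0.0
```

Run:
```python
from h import *
to(.5789,.1727,.0135,.1)
```

```text
t 7.05 p [0.5812 0.1712 0.0694] rpy [-3.1412 -0.0065  0.102 ] w 0.0374 f [-0.2 -0.2  0.4] ff 0.0
shift [-0.0025 -0.0017  0.0559] turn/10deg 0.011 q6~ 1.76
```

carry_out([
  [[-0.001, -0.001, 0.03], 0, 0.2],
  [[-0.001, -0.001, 0.05], 0, 0.2],
  [[-0.001, -0.001, 0.056], 0, 0.2],
  [[-0.001, -0.001, 0.056], 0, 0.2],
  [[-0.001, -0.001, 0.056], 0, 1],
  [[-0.001, -0.001, 0.056], 0, 1],
  [[-0.001, -0.001, 0.056], 0, 1],
])

```text
time: 7.92
tool_pos: [0.5789, 0.1722, 0.0106]
ee_rot: [-3.142, -0.002, 0.102]
wrist_force: [0.4, 0.1, 1.9]
width: 0.0196
finger_force: 30.0
```

Run:
```python
from h import *
st()
```

```text
t 7.92 p [0.5789 0.1722 0.0106] rpy [-3.1415e+00 -2.2000e-03  1.0240e-01] w 0.0196 f [0.4 0.1 1.9] ff 30.0
```

carry_out([
  [[0, 0, -0.02], 0, 1],
  [[0, 0, -0.06], 0, 1],
  [[0, 0, -0.11], 0, 1],
  [[0, 0, -0.16], 0, 1],
  [[0, 0, -0.2], 0, 1],
  [[0, 0, -0.2], 0, 1],
  [[0, 0, -0.2], 0, 1],
])

```text
time: 8.8
tool_pos: [0.5775, 0.172, 0.2081]
ee_rot: [3.141, 0.002, 0.102]
wrist_force: [-0.3, 0.3, -0.8]
width: 0.0195
finger_force: 30.0
```

Run:
```python
from h import *
o=st(); s=snap('wrist','w5.png'); np.savez('w5.npz',**s); P=cloud(s)
R=Ro.from_euler('xyz',o['ee_rot']).as_matrix(); L=(P-o['tool_pos'])@R
m=(abs(L[...,1])<.0085)&(abs(L[...,0])<.03)&(abs(L[...,2]+.0)<.02)
q=L[m]*1000; v,u=np.where(m); print(len(q)); print(u.min(),u.max(),v.min(),v.max()) if len(q) else 0
print(np.c_[u,v,q.round(1)][::max(1,len(q)//40)])
```

```text
t 8.8 p [0.5775 0.172  0.2081] rpy [3.1413e+00 1.9000e-03 1.0240e-01] w 0.0195 f [-0.3  0.3 -0.8] ff 30.0
492
299 329 216 255
[[ 3.12e+02  2.16e+02  1.03e+01 -1.20e+00  4.00e-01]
 [ 3.13e+02  2.17e+02  1.09e+01 -6.00e-01 -3.50e+00]
 [ 3.08e+02  2.18e+02  9.70e+00 -3.40e+00 -1.40e+00]
 [ 3.20e+02  2.18e+02  1.04e+01  3.30e+00 -3.80e+00]
 [ 3.13e+02  2.19e+02  1.06e+01 -6.00e-01 -5.90e+00]
 [ 3.25e+02  2.19e+02  8.90e+00  6.10e+00 -9.00e-01]
 [ 3.14e+02  2.20e+02  1.02e+01 -0.00e+00 -6.40e+00]
 [ 3.26e+02  2.20e+02  8.60e+00  6.70e+00 -1.50e+00]
 [ 3.13e+02  2.21e+02  9.90e+00 -6.00e-01 -7.40e+00]
 [ 3.25e+02  2.21e+02  9.00e+00  6.00e+00 -4.70e+00]
 [ 3.11e+02  2.22e+02  9.70e+00 -1.60e+00 -8.50e+00]
 [ 3.23e+02  2.22e+02  9.60e+00  4.80e+00 -8.00e+00]
 [ 3.06e+02  2.23e+02  9.00e+00 -4.30e+00 -8.10e+00]
 [ 3.28e+02  2.23e+02  8.20e+00  7.60e+00 -5.80e+00]
 [ 3.24e+02  2.24e+02  8.30e+00  5.40e+00 -7.60e+00]
 [ 3.06e+02  2.25e+02  7.60e+00 -4.40e+00 -7.20e+00]
 [ 3.28e+02  2.26e+02  7.30e+00  7.60e+00 -8.20e+00]
 [ 3.02e+02  2.28e+02  6.10e+00 -6.60e+00 -7.80e+00]
 [ 2.99e+02  2.32e+0
[... 499 characters left out ...]
-3.00e+00]
 [ 3.19e+02  2.48e+02 -8.40e+00  2.80e+00 -1.10e+00]
 [ 3.02e+02  2.49e+02 -6.40e+00 -6.70e+00 -7.20e+00]
 [ 3.14e+02  2.49e+02 -9.20e+00 -1.00e-01 -8.00e-01]
 [ 3.26e+02  2.49e+02 -6.80e+00  6.60e+00 -6.30e+00]
 [ 3.10e+02  2.50e+02 -8.70e+00 -2.40e+00 -3.30e+00]
 [ 3.22e+02  2.50e+02 -8.10e+00  4.40e+00 -4.70e+00]
 [ 3.07e+02  2.51e+02 -7.50e+00 -3.90e+00 -7.50e+00]
 [ 3.19e+02  2.51e+02 -8.60e+00  2.70e+00 -5.00e+00]
 [ 3.08e+02  2.52e+02 -8.60e+00 -3.40e+00 -6.30e+00]
 [ 3.20e+02  2.52e+02 -8.30e+00  3.30e+00 -7.00e+00]
 [ 3.11e+02  2.53e+02 -8.50e+00 -1.70e+00 -8.00e+00]
 [ 3.23e+02  2.53e+02 -8.50e+00  4.90e+00 -7.90e+00]
 [ 3.19e+02  2.54e+02 -9.50e+00  2.70e+00 -7.00e+00]]
```

Run:
```python
from h import *
to(.3753,-.3494,.10,-.338)
s=np.load('w3.npz');P=cloud(s);c=np.array([.4025,-.359]);a=-.338;e=np.array([np.cos(a),np.sin(a)]);f=np.array([-e[1],e[0]])
d=P[...,:2]-c;l=d@e;w=d@f
for nm,m in(('endwall',(l<-.0415)&(l>-.0435)&(abs(w)<.018)),('side',(abs(abs(w)-.0205)<.001)&(l<-.01)&(l>-.04)),('floor',(abs(w)<.012)&(l<-.02)&(l>-.036)),('bench',(abs(w)>.03)&(abs(w)<.05)&(abs(l)<.04))): print(nm,m.sum(),np.nanpercentile(P[m][:,2],[10,50,90]).round(4))
```

```text
t 8.85 p [0.5771 0.1719 0.2071] rpy [3.1412 0.0039 0.1025] w 0.0198 f [-0.6 -0.6 -0.6] ff 30.0
shift [-0.2536  0.4979  0.1083] turn/10deg 2.524 q6~ 1.16
endwall 68 [0.0054 0.0067 0.0076]
side 99 [0.0051 0.0061 0.0071]
floor 348 [0.0026 0.0035 0.0044]
bench 3135 [-0.0013 -0.0002  0.0008]
```

carry_out([
  [[-0.05, 0.02, -0.03], 0.5, 1],
  [[-0.1, 0.07, -0.03], 1, 1],
  [[-0.15, 0.13, -0.03], 1.5, 1],
  [[-0.2, 0.19, -0.03], 2, 1],
  [[-0.254, 0.25, -0.03], 2.52, 1],
  [[-0.254, 0.31, -0.03], 2.52, 1],
  [[-0.254, 0.37, -0.03], 2.52, 1],
  [[-0.254, 0.43, -0.02], 2.52, 1],
  [[-0.254, 0.48, 0.0], 2.52, 1],
  [[-0.254, 0.498, 0.05], 2.52, 1],
])

```text
time: 10.1
tool_pos: [0.3757, -0.3443, 0.1689]
ee_rot: [3.14, -0.002, -0.34]
wrist_force: [0.4, 0.0, -1.2]
width: 0.0196
finger_force: 30.0
```

carry_out([
  [[0, 0, 0.05], 0, 1],
  [[0, 0, 0.06], 0, 1],
  [[0, 0, 0.06], 0, 1],
  [[0, 0, 0.06], 0, 1],
])

```text
time: 10.6
tool_pos: [0.3768, -0.3416, 0.112]
ee_rot: [3.139, -0.004, -0.336]
wrist_force: [0.3, 0.1, 0.4]
width: 0.0196
finger_force: 30.0
```

Run:
```python
from h import *
to(.3753,-.3494,.0085,-.338)
```

```text
t 10.6 p [ 0.3768 -0.3416  0.112 ] rpy [ 3.1394 -0.0039 -0.3365] w 0.0196 f [0.3 0.1 0.4] ff 30.0
shift [0.0008 0.0076 0.1035] turn/10deg 0.009 q6~ 1.16
```

carry_out([
  [[0.0008, 0.0075, 0.03], 0, 1],
  [[0.0008, 0.0075, 0.06], 0, 1],
  [[0.0008, 0.0075, 0.085], 0, 1],
  [[0.0008, 0.0075, 0.097], 0, 1],
  [[0.0008, 0.0075, 0.1], 0, 1],
  [[0.0008, 0.0075, 0.1], 0, 1],
  [[0.0008, 0.0075, 0.1], 0, 1],
])

```text
time: 11.48
tool_pos: [0.3745, -0.349, 0.0108]
ee_rot: [3.14, -0.002, -0.337]
wrist_force: [-0.6, -0.1, -1.0]
width: 0.0194
finger_force: 30.0
```

Run:
```python
from h import *
to(.3753,-.3494,.0085,-.338)
s=snap('wrist');
to(.3753,-.3494,.0085,-.338)
P=cloud(s); c=np.array([.4025,-.359])
# knob top location
m=(P[...,2]>.078)&(P[...,2]<.086)&(np.linalg.norm(P[...,:2]-c,axis=-1)<.03); print('knob',m.sum(),P[m].mean(0))
```

```text
t 11.47 p [ 0.3745 -0.349   0.0108] rpy [ 3.1403e+00 -2.2000e-03 -3.3730e-01] w 0.0194 f [-0.6 -0.1 -1. ] ff 30.0
shift [0.0008 0.0001 0.0023] turn/10deg 0.004 q6~ 1.16
t 11.53 p [ 0.3744 -0.3489  0.0106] rpy [ 3.1405e+00 -1.9000e-03 -3.3730e-01] w 0.0198 f [ 0.2 -0.6 -0.7] ff 30.0
shift [0.001  0.0002 0.0021] turn/10deg 0.004 q6~ 1.16
knob 1534 [ 0.39883013 -0.3571612   0.08156225]
```

Run:
```python
from h import *
s=snap('wrist','w6.png'); np.savez('w6.npz',**s); P=cloud(s); o=st()
c=np.array([.4025,-.359]);a=-.3373;e=np.array([np.cos(a),np.sin(a)]);f=np.array([-e[1],e[0]])
d=P[...,:2]-c;l=d@e*1000;w=d@f*1000;z=P[...,2]*1000
m=(abs(l)<20)&(abs(w)<15)&(z>79)&(z<86); print('knob l',np.percentile(l[m],[1,50,99]).round(1),'w',np.percentile(w[m],[1,50,99]).round(1))
m=(z>4.5)&(z<9)&(l>20)&(l<52); print('far tray l max',np.percentile(l[m],[50,99,99.8]).round(1),'w',np.percentile(w[m],[.5,99.5]).round(1))
m=(z>10)&(z<27)&(l>40)&(l<70)&(abs(w)<12); print('lip',m.sum(),np.percentile(l[m],[1,99]).round(1),np.percentile(w[m],[1,50,99]).round(1)) if m.sum() else 0
m=(z>30)&(z<65)&(abs(l)<25)&(abs(w)<10); print('loop',m.sum(),np.percentile(l[m],[1,50,99]).round(1),np.percentile(w[m],[1,50,99]).round(1)) if m.sum() else 0
m=(z<27)&(z>3)&(l<0)&(abs(w)<12);print('ringish',m.sum(),np.percentile(l[m],[1,50,99]).round(1)) if m.sum() else 0
```

```text
t 11.57 p [ 0.3743 -0.3488  0.0104] rpy [ 3.1406e+00 -1.5000e-03 -3.3740e-01] w 0.0195 f [-0.3 -0.2  0.1] ff 30.0
knob l [-6.   1.4  6.9] w [-5.4  1.1  7.5]
far tray l max [38.1 43.8 44.7] w [-127.2  163.7]
lip 701 [44.1 61.4] [-3.5  0.8  5.2]
loop 452 [-24.3   7.5  14.3] [-1.5  1.6 10. ]
ringish 1784 [-55.6 -36.1  -0.3]
```

View pics/w6.png

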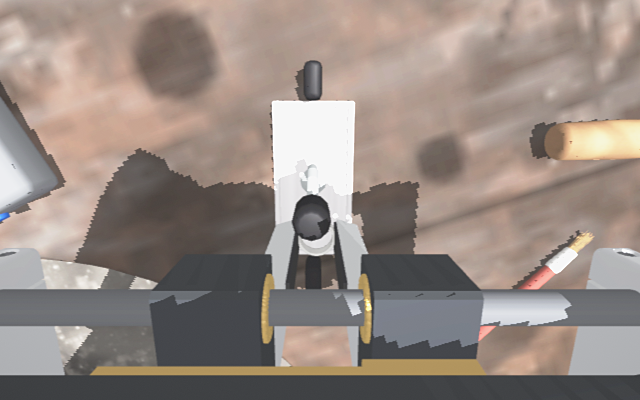

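Ring is over the near half; pan geometry matches (knob (312,217), lip (313,80)). Lower slightly and release.

carry_out([
  [[0.001, 0, 0.0015], 0, 1],
  [[0.001, 0, 0.002], 0, 1],
  [[0.001, 0, 0.002], 0, 0.4],
  [[0.001, 0, 0.002], 0, 0.4],
  [[0.001, 0, 0.002], 0, 0.4],
  [[0.001, 0, -0.02], 0, 0.4],
  [[0.001, 0, -0.08], 0, 0.4],
  [[-0.03, 0, -0.14], 0, 0.2],
  [[-0.06, 0, -0.2], 0, 0.2],
  [[-0.06, 0, -0.2], 0, 0.2],
])

```text
time: 12.82
tool_pos: [0.3177, -0.33, 0.2151]
ee_rot: [3.136, -0.009, -0.338]
wrist_force: [0.9, -0.2, -0.5]
width: 0.0374
finger_force: 0.0
```

Run:
```python
from h import *
st(); s=snap('wrist','w7.png'); np.savez('w7.npz',**s); P=cloud(s)
c=np.array([.4025,-.359]);a=-.3373;e=np.array([np.cos(a),np.sin(a)]);f=np.array([-e[1],e[0]])
d=P[...,:2]-c;l=d@e*1000;w=d@f*1000;z=P[...,2]*1000
m=(z>8.5)&(z<13)&(l>-42)&(l<-14)&(abs(w)<18); print('ring',m.sum(),np.percentile(l[m],[1,50,99]).round(1),np.percentile(w[m],[1,50,99]).round(1),np.percentile(z[m],[50,95]))
m=(abs(l)<20)&(abs(w)<15)&(z>79)&(z<86); print('knob l',np.percentile(l[m],[1,50,99]).round(1),'w',np.percentile(w[m],[1,50,99]).round(1))
```

```text
t 12.82 p [ 0.3177 -0.33    0.2151] rpy [ 3.1355 -0.0088 -0.3383] w 0.0374 f [ 0.9 -0.2 -0.5] ff 0.0
ring 83 [-39.2 -28.2 -19.4] [-10.3  -1.2  10. ] [11.57879089 12.71089602]
knob l [-6.1 -0.1  6. ] w [-5.1  0.6  6.9]
```

Run:
```python
from h import *
to(.45,-.135,.32,.128)
```

```text
t 12.88 p [ 0.3175 -0.3295  0.2136] rpy [ 3.1372 -0.0063 -0.3381] w 0.0378 f [0.4 0.7 0.1] ff 0.0
shift [ 0.0612 -0.227  -0.1071] turn/10deg -2.671 q6~ 1.15
```

carry_out([
  [[0.03, -0.05, -0.05], -1, 0.3],
  [[0.061, -0.1, -0.107], -2, 0.3],
  [[0.061, -0.15, -0.107], -2.67, 0.3],
  [[0.061, -0.2, -0.107], -2.67, 0.3],
  [[0.061, -0.227, -0.107], -2.67, 0.3],
  [[0.061, -0.227, -0.107], -2.67, 0.3],
  [[0.061, -0.227, -0.107], -2.67, 0.3],
  [[0.061, -0.227, -0.107], -2.67, 0.3],
  [[0.061, -0.227, -0.107], -2.67, 0.3],
])

```text
time: 14.0
tool_pos: [0.4497, -0.1353, 0.3162]
ee_rot: [-3.142, 0.0, 0.127]
wrist_force: [-0.3, 0.4, 0.2]
width: 0.0327
finger_force: 0.0
```

Run:
```python
from h import *
st(); s=snap('wrist','w8.png'); np.savez('w8.npz',**s); P=cloud(s)
I=s['image'][:300,:,::-1]; cv2.imwrite('pics/w8c.png',cv2.resize(I,None,fx=1.25,fy=1.25,interpolation=cv2.INTER_CUBIC))
x,y,z=P[...,0],P[...,1],P[...,2]
m=(z>.163)&(z<.18)&(x>.42)&(x<.66)&(y>-.21)&(y<-.03); v,u=np.where(m); print('pull',m.sum(),u.min(),u.max(),v.min(),v.max(),np.median(P[m],0)); print(cv2.minAreaRect((P[m][:,:2]*1000).astype(np.float32)))
m=(z>.145)&(z<.162)&(x>.42)&(x<.72)&(y>-.24)&(y<-.01); print(cv2.minAreaRect((P[m][:,:2]*1000).astype(np.float32)))
```

```text
t 14.0 p [ 0.4497 -0.1353  0.3162] rpy [-3.1416e+00  4.0000e-04  1.2670e-01] w 0.0327 f [-0.3  0.4  0.2] ff 0.0
pull 545 290 340 155 165 [ 0.47174947 -0.13252599  0.17291826]
((471.2583312988281, -132.71925354003906), (9.58491039276123, 49.04630661010742), 7.451537132263184)
((536.4920654296875, -123.99337768554688), (166.6869659423828, 164.8419647216797), 7.196321487426758)
```

View pics/w8c.png

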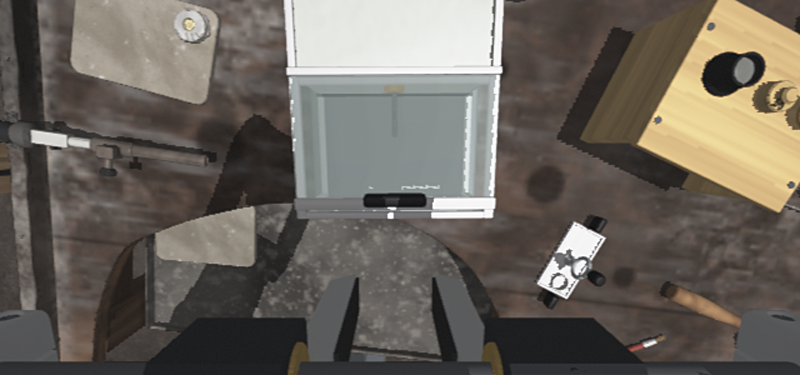

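View: pull bar at image (315,160), hook bar in the cabinet at (315,74–110), ring lying in the pan. Now open the hatch.

Run:
```python
from h import *
to(.4713,-.1327,.20,.1285)
s=np.load('w8.npz'); print(ray(s,315.2,109.5,.102))
```

```text
t 14.05 p [ 0.4497 -0.1352  0.3164] rpy [3.1415e+00 1.0000e-04 1.2700e-01] w 0.0331 f [ 0.4 -0.3  0.4] ff 0.0
shift [0.0217 0.0002 0.1164] turn/10deg -0.009 q6~ 1.17
[ 0.51965007 -0.12668183  0.102     ]
```

carry_out([
  [[0.0217, 0, 0.02], -1, 0.3],
  [[0.0217, 0, 0.04], -2, 0.3],
  [[0.0217, 0, 0.06], -3, 0.3],
  [[0.0217, 0, 0.08], -4, 0.3],
  [[0.0217, 0, 0.1], -5, 0.3],
  [[0.0217, 0, 0.11], -6, 0.3],
  [[0.0217, 0, 0.116], -7, 0.3],
  [[0.0217, 0, 0.116], -8, 0.3],
  [[0.0217, 0, 0.116], -9, 0.3],
  [[0.0217, 0, 0.116], -9, 0.3],
])

```text
time: 15.3
tool_pos: [0.4714, -0.1321, 0.2006]
ee_rot: [3.141, 0.0, 1.697]
wrist_force: [0.4, -0.0, -0.4]
width: 0.033
finger_force: 0.0
```

carry_out([
  [[0, 0, 0.01], 0, 0.3],
  [[0, 0, 0.01], 0, 0.3],
])

```text
time: 15.55
tool_pos: [0.4707, -0.1315, 0.1891]
ee_rot: [-3.139, -0.001, 1.698]
wrist_force: [-0.8, -0.0, 0.3]
width: 0.0332
finger_force: 0.0
```

Run:
```python
from h import *
to(.4713,-.1327,.1625,1.699)
```

```text
t 15.55 p [ 0.4707 -0.1315  0.1891] rpy [-3.1394e+00 -1.1000e-03  1.6978e+00] w 0.0332 f [-0.8 -0.   0.3] ff 0.0
shift [-0.0013  0.0005  0.0266] turn/10deg -0.007 q6~ -0.4
```

carry_out([
  [[-0.001, 0.0005, 0.015], 0, 0.3],
  [[-0.001, 0.0005, 0.023], 0, 0.3],
  [[-0.001, 0.0005, 0.0255], 0, 0.3],
  [[-0.001, 0.0005, 0.0255], 0, 0.3],
  [[-0.001, 0.0005, 0.0255], 0, 0.7],
  [[-0.001, 0.0005, 0.0255], 0, 1],
  [[-0.001, 0.0005, 0.0255], 0, 1],
  [[-0.001, 0.0005, 0.0255], 0, 1],
])

```text
time: 16.55
tool_pos: [0.4722, -0.1326, 0.1654]
ee_rot: [3.141, 0.0, 1.699]
wrist_force: [0.2, 0.0, 1.2]
width: 0.0094
finger_force: 30.0
```

Run:
```python
from h import *
st()
```

```text
t 16.55 p [ 0.4722 -0.1326  0.1654] rpy [3.1411e+00 4.0000e-04 1.6995e+00] w 0.0094 f [0.2 0.  1.2] ff 30.0
```

carry_out([
  [[0, 0.006, 0], 0, 1],
  [[0, 0.016, 0], 0, 1],
  [[0, 0.028, 0], 0, 1],
  [[0, 0.04, 0], 0, 1],
  [[0, 0.052, 0], 0, 1],
  [[0, 0.064, 0], 0, 1],
  [[0, 0.074, 0], 0, 1],
  [[0, 0.082, 0], 0, 1],
  [[0, 0.086, 0], 0, 1],
  [[0, 0.086, 0], 0, 1],
])

```text
time: 17.8
tool_pos: [0.5588, -0.1211, 0.1653]
ee_rot: [3.139, 0.0, 1.7]
wrist_force: [0.8, 1.4, 4.5]
width: 0.0093
finger_force: 30.0
```

carry_out([
  [[0, 0.003, 0], 0, 1],
  [[0, 0.006, 0], 0, 1],
  [[0, 0.008, 0], 0, 1],
  [[0, 0.008, 0], 0, 1],
])

```text
time: 18.3
tool_pos: [0.5638, -0.1205, 0.1653]
ee_rot: [-3.138, -0.0, 1.699]
wrist_force: [-6.4, 0.8, 6.6]
width: 0.0094
finger_force: 30.0
```

Run:
```python
from h import *
st()
```

```text
t 18.3 p [ 0.5638 -0.1205  0.1653] rpy [-3.1376e+00 -4.0000e-04  1.6992e+00] w 0.0094 f [-6.4  0.8  6.6] ff 30.0
```

carry_out([
  [[0, -0.002, 0], 0, 1],
  [[0, -0.002, 0], 0, 0.3],
  [[0, -0.002, 0], 0, 0.3],
  [[0, -0.002, 0], 0, 0.3],
  [[0, -0.002, -0.04], 0, 0.3],
  [[0, -0.03, -0.09], 0, 0.3],
  [[0, -0.08, -0.15], 0, 0.3],
  [[0, -0.12, -0.15], 0, 0.3],
])

```text
time: 19.3
tool_pos: [0.4465, -0.1365, 0.3188]
ee_rot: [3.136, 0.004, 1.7]
wrist_force: [0.5, -0.5, 0.7]
width: 0.0334
finger_force: 0.0
```

Run:
```python
from h import *
to(.45,-.135,.32,.1285)
```

```text
t 19.3 p [ 0.4465 -0.1365  0.3188] rpy [3.1361 0.0037 1.7   ] w 0.0334 f [ 0.5 -0.5  0.7] ff 0.0
shift [ 0.001   0.0037 -0.0012] turn/10deg -8.996 q6~ -1.99
```

Run:
```python
from h import *
to(.51,-.19,.30,1.699)
```

```text
t 19.3 p [ 0.4465 -0.1365  0.3188] rpy [3.1361 0.0037 1.7   ] w 0.0334 f [ 0.5 -0.5  0.7] ff 0.0
shift [-0.0612  0.056   0.0193] turn/10deg 0.006 q6~ -0.48
```

carry_out([
  [[-0.044, 0.07, 0.018], 0, 0.3],
  [[-0.044, 0.07, 0.018], 0, 0.3],
  [[-0.044, 0.07, 0.018], 0, 0.3],
  [[-0.044, 0.07, 0.018], 0, 0.3],
  [[-0.044, 0.07, 0.018], 0, 0.3],
])

```text
time: 19.92
tool_pos: [0.5211, -0.1702, 0.2977]
ee_rot: [3.141, 0.001, 1.7]
wrist_force: [0.1, 0.3, -0.2]
width: 0.0329
finger_force: 0.0
```

Run:
```python
from h import *
st(); s=snap('wrist','w9.png'); np.savez('w9.npz',**s); P=cloud(s)
c=np.array([.536,-.124]);a=.1285;e=np.array([np.cos(a),np.sin(a)]);f=np.array([-e[1],e[0]])
d=P[...,:2]-c;l=d@e*1000;w=d@f*1000;z=P[...,2]*1000
def pr(n,m): print(n,m.sum(),'x',np.nanpercentile(l[m],[1,50,99]).round(1),'y',np.nanpercentile(w[m],[1,50,99]).round(1),'z',np.nanpercentile(z[m],[1,50,99]).round(1)) if m.sum() else print(n,0)
pr('hook',(abs(l)<35)&(abs(w)<20)&(z>80)&(z<125))
for x in range(-24,32,4): pr(f'hook {x}',(abs(l-x)<2)&(abs(w)<20)&(z>80)&(z<125))
pr('pull',(z>165)&(z<178)&(l>0)&(abs(w)<40))
pr('hatch',(z>155)&(z<162)&(l<70)&(abs(w)<60))
for y in(-50,0,50): pr(f'front frame y{y}',(z>147)&(z<156)&(l<-50)&(abs(w-y)<10)); pr(f'floor{y}',(z>25)&(z<35)&(l<-30)&(l>-90)&(abs(w-y)<10))
for x in(-40,-20,0): pr(f'L {x}',(z>147)&(z<156)&(abs(l-x)<8)&(w>50)&(w<100)); pr(f'R {x}',(z>147)&(z<156)&(abs(l-x)<8)&(w<-50)&(w>-100))
```

```text
t 19.93 p [ 0.5211 -0.1702  0.2977] rpy [3.1408e+00 6.0000e-04 1.6997e+00] w 0.0329 f [ 0.1  0.3 -0.2] ff 0.0
hook 177 x [-16.1   5.1  22.7] y [-7.1 -0.4  5.7] z [ 93.2 100.  106.2]
hook -24 0
hook -20 0
hook -16 7 x [-16.1 -15.  -15. ] y [-2.2 -1.1  1.1] z [102.  103.1 104.5]
hook -12 16 x [-14.  -12.2 -10.5] y [-2.4 -0.6  1.2] z [ 99.7 102.4 105.3]
hook -8 15 x [-9.4 -8.2 -6.9] y [-2.8 -0.3  1.8] z [94.  95.8 99.1]
hook -4 20 x [-5.9 -4.1 -2.4] y [-2.9 -0.5  1.7] z [92.4 94.3 96. ]
hook 0 17 x [-1.4 -0.1  1.9] y [-2.8 -0.4  1.7] z [93.  95.3 98.3]
hook 4 18 x [2.  4.1 5.3] y [-2.6 -0.3  1.9] z [ 95.5  97.8 100.3]
hook 8 16 x [6.2 7.8 9.6] y [-2.4 -0.7  1. ] z [ 97.7 100.9 101.9]
hook 12 14 x [10.6 11.8 13.9] y [-2.4 -0.7  1. ] z [ 99.5 101.1 102.2]
hook 16 14 x [14.1 16.2 17.4] y [-2.5 -0.7  1. ] z [ 98.6 100.2 102.2]
hook 20 16 x [18.3 20.1 21.9] y [-2.4 -0.6  1. ] z [ 99.4 100.9 102.4]
hook 24 24 x [22.  22.3 23.1] y [-8.7 -0.4  7.3] z [ 94.9 103.4 106.6]
hook 28 0
pull 1771 x [ 21.4 252.  259.3] y [-38.9   0.6  38.6] z [165.1 172.5 177.8]
hatch 6235 x [17.6 45.8 69.5] y [-58.7  
[... 241 characters left out ...]
-9.5  0.2  9.6] z [148.3 152.1 153.8]
floor0 583 x [-78.  -54.7 -31. ] y [-9.6  0.8 10. ] z [28.4 30.3 33.8]
front frame y50 154 x [-83.7 -80.2 -77.6] y [40.8 49.9 59.5] z [148.2 152.  153.8]
floor50 640 x [-78.1 -54.9 -30.7] y [40.3 50.2 60. ] z [28.5 30.3 32.2]
L -40 178 x [-48.  -40.2 -32.4] y [73.2 77.2 81.1] z [149.8 152.1 153.9]
R -40 120 x [-47.1 -40.  -32.9] y [-81.9 -77.9 -74.4] z [148.9 152.1 153.6]
L -20 180 x [-27.9 -20.2 -12.4] y [73.2 76.9 81. ] z [149.8 152.  154.1]
R -20 128 x [-27.8 -20.1 -12.5] y [-81.9 -77.8 -74.5] z [149.6 152.  153.7]
L 0 179 x [-7.9 -0.5  7.6] y [73.3 77.2 80.9] z [149.7 152.  153.9]
R 0 128 x [-7.4  0.3  7.9] y [-81.8 -77.8 -74.3] z [149.8 152.  153.5]
```

Run:
```python
from h import *
to(.4028,-.3582,.16,1.233)
```

```text
t 19.98 p [ 0.5212 -0.1703  0.2977] rpy [3.1407e+00 7.0000e-04 1.6997e+00] w 0.0329 f [-0.3  0.2 -1.1] ff 0.0
shift [-0.1711 -0.1417  0.1377] turn/10deg 2.674 q6~ -0.39
```

carry_out([
  [[-0.03, -0.025, 0], 0.6, 0.3],
  [[-0.07, -0.06, 0], 1.3, 0.3],
  [[-0.11, -0.09, 0.02], 2, 0.3],
  [[-0.15, -0.12, 0.06], 2.67, 0.3],
  [[-0.171, -0.1417, 0.1], 2.67, 0.3],
  [[-0.171, -0.1417, 0.13], 2.67, 0.3],
  [[-0.171, -0.1417, 0.137], 2.67, 0.3],
  [[-0.171, -0.1417, 0.137], 2.67, 0.3],
  [[-0.171, -0.1417, 0.137], 2.67, 0.3],
])

```text
time: 21.1
tool_pos: [0.4038, -0.3587, 0.1622]
ee_rot: [3.138, 0.002, 1.234]
wrist_force: [0.5, 0.4, 0.6]
width: 0.0329
finger_force: 0.0
```

Run:
```python
from h import *
to(.4028,-.3582,.0615,1.233)
s=snap('wrist');P=cloud(s)
c=np.array([.4025,-.359]);a=-.3373;e=np.array([np.cos(a),np.sin(a)]);f=np.array([-e[1],e[0]])
d=P[...,:2]-c;l=d@e*1000;w=d@f*1000;z=P[...,2]*1000
m=(abs(l)<15)&(abs(w)<15)&(z>79)&(z<86); print('knob l',np.percentile(l[m],[1,50,99]).round(1),'w',np.percentile(w[m],[1,50,99]).round(1)) if m.sum() else 0
m=(z>4.5)&(z<9)&(abs(l)<55)&(abs(w)<30); print(cv2.minAreaRect(np.c_[l[m],w[m]].astype(np.float32)))
o=robot.get_obs(); p=o['tool_pos'][:2]-c; print('tcp l,w',p@e*1000,p@f*1000)
```

```text
t 21.1 p [ 0.4038 -0.3587  0.1622] rpy [3.1382e+00 1.9000e-03 1.2344e+00] w 0.0329 f [0.5 0.4 0.6] ff 0.0
shift [ 0.0003 -0.0015  0.1007] turn/10deg 0.008 q6~ -0.39
knob l [-6.2 -0.5  6. ] w [-4.8  1.4  7.2]
((2.6115379333496094, 0.485565185546875), (44.2894401550293, 98.796875), 89.83427429199219)
tcp l,w 1.1472407951880321 0.7211022473764273
```

carry_out([
  [[0.0005, -0.0012, 0.03], 0, 0.3],
  [[0.0005, -0.0012, 0.06], 0, 0.3],
  [[0.0005, -0.0012, 0.085], 0, 0.3],
  [[0.0005, -0.0012, 0.098], 0, 0.3],
  [[0.0005, -0.0012, 0.1], 0, 0.3],
  [[0.0005, -0.0012, 0.1], 0, 0.3],
  [[0.0005, -0.0012, 0.1], 0, 1],
  [[0.0005, -0.0012, 0.1], 0, 1],
  [[0.0005, -0.0012, 0.1], 0, 1],
  [[0.0005, -0.0012, 0.1], 0, 1],
])

```text
time: 22.4
tool_pos: [0.4024, -0.3578, 0.0607]
ee_rot: [3.14, 0.001, 1.233]
wrist_force: [1.5, -1.2, 2.7]
width: 0.013
finger_force: 30.0
```

Run:
```python
from h import *
st()
```

```text
t 22.4 p [ 0.4024 -0.3578  0.0607] rpy [3.1398e+00 6.0000e-04 1.2334e+00] w 0.013 f [ 1.5 -1.2  2.7] ff 30.0
```

carry_out([
  [[0, 0, -0.005], 0, 1],
  [[0, 0, -0.015], 0, 1],
  [[0, 0, -0.035], 0, 1],
  [[0, 0, -0.06], 0, 1],
  [[0, 0, -0.09], 0, 1],
  [[0, 0, -0.12], 0, 1],
  [[0, 0, -0.15], 0, 1],
  [[0, 0, -0.18], 0, 1],
  [[0, 0, -0.2], 0, 1],
  [[0, 0, -0.21], 0, 1],
])

```text
time: 23.65
tool_pos: [0.4019, -0.3576, 0.2717]
ee_rot: [3.14, 0.001, 1.233]
wrist_force: [0.1, 0.1, -2.4]
width: 0.0129
finger_force: 30.0
```

Run:
```python
from h import *
a=.1285; e=np.array([np.cos(a),np.sin(a)]); o=np.array([.5349,-.1246])
p=o+e*-.045; print(p); to(p[0],p[1],.275,.1285)
```

```text
[ 0.49027101 -0.1303666 ]
t 23.65 p [ 0.4019 -0.3576  0.2717] rpy [3.1399e+00 1.1000e-03 1.2333e+00] w 0.0129 f [ 0.1  0.1 -2.4] ff 30.0
shift [ 0.2437  0.0082 -0.0035] turn/10deg 6.33 q6~ 1.18
```

carry_out([
  [[0.01, 0, -0.0035], 0.3, 1],
  [[0.03, 0.001, -0.0035], 0.9, 1],
  [[0.06, 0.002, -0.0035], 1.7, 1],
  [[0.09, 0.003, -0.0035], 2.5, 1],
  [[0.12, 0.004, -0.0035], 3.3, 1],
  [[0.15, 0.005, -0.0035], 4.1, 1],
  [[0.18, 0.006, -0.0035], 4.9, 1],
  [[0.21, 0.007, -0.0035], 5.6, 1],
  [[0.232, 0.008, -0.0035], 6.1, 1],
  [[0.2437, 0.008, -0.0035], 6.33, 1],
])

```text
time: 24.9
tool_pos: [0.4899, -0.1288, 0.2727]
ee_rot: [-3.141, 0.002, 0.128]
wrist_force: [-0.2, -0.5, -1.4]
width: 0.013
finger_force: 30.0
```

carry_out([
  [[0, 0, 0], 0, 1],
  [[0, 0, 0], 0, 1],
  [[0, 0, 0], 0, 1],
])

```text
time: 25.28
tool_pos: [0.4897, -0.1307, 0.2734]
ee_rot: [3.142, 0.0, 0.128]
wrist_force: [0.1, 0.5, -2.2]
width: 0.0128
finger_force: 30.0
```

```bash
cat > pan.py <<'E'
from h import *
s=snap('wrist','w%d.png'%(robot.get_obs()['time']*100)); P=cloud(s); o=st()
C=np.array([.5349,-.1246]);a=.1285;e=np.array([np.cos(a),np.sin(a)]);f=np.array([-e[1],e[0]])
d=P[...,:2]-C;l=d@e*1000;w=d@f*1000;z=P[...,2]*1000
p=o['tool_pos'][:2]-C;x0,y0=p@e*1000,p@f*1000;zu=o['tool_pos'][2]*1000-60.7
print('tcp bal',x0.round(1),y0.round(1),'underside',zu.round(1),'yaw err',np.degrees(o['ee_rot'][2]-a).round(2))
m=(abs(l-x0)<40)&(abs(w-y0)<75)&(z>zu-6)&(z<zu+30)
q=np.c_[l[m],w[m]].astype(np.float32); print('pan seen',m.sum(),cv2.minAreaRect(q), 'x',np.percentile(l[m],[.5,99.5]).round(1),'y',np.percentile(w[m],[.5,99.5]).round(1),'z',np.percentile(z[m],[1,50,99]).round(1))
m2=m&(z>zu+12)&(abs(abs(w-y0)-53)<14)
for sg in(1,-1):
    k=m2&(sg*(w-y0)>0); print('lip',sg,k.sum(),np.median(l[k]).round(1),np.percentile(w[k],[1,99]).round(1),np.percentile(z[k],[50,97]).round(1)) if k.sum()>3 else None
E
python3 pan.py
```

```text
t 25.32 p [ 0.4898 -0.1306  0.2734] rpy [3.1415e+00 3.0000e-04 1.2790e-01] w 0.0133 f [ 0.3  0.3 -1.4] ff 30.0
tcp bal -45.5 -0.2 underside 212.7 yaw err -0.03
pan seen 7057 ((-45.20260238647461, -1.1636276245117188), (123.82391357421875, 44.668235778808594), 89.73414611816406) x [-66.3 -23.2] y [-60.3  58.3] z [214.3 217.  238.1]
lip 1 417 -43.7 [42.9 60. ] [236.2 238. ]
lip -1 430 -43.5 [-62.5 -44.9] [236.4 238.1]
```

carry_out([
  [[0, -0.001, 0.01], 0, 1],
  [[0, -0.001, 0.025], 0, 1],
  [[0, -0.001, 0.04], 0, 1],
  [[0, -0.001, 0.055], 0, 1],
  [[0, -0.001, 0.07], 0, 1],
  [[0, -0.001, 0.085], 0, 1],
  [[0, -0.001, 0.095], 0, 1],
  [[0, -0.001, 0.1], 0, 1],
  [[0, -0.001, 0.1], 0, 1],
])

```text
time: 26.45
tool_pos: [0.4899, -0.1291, 0.1734]
ee_rot: [-3.142, 0.0, 0.129]
wrist_force: [-0.1, -1.2, -1.6]
width: 0.0126
finger_force: 30.0
```

```bash
python3 pan.py
```

```text
t 26.5 p [ 0.4901 -0.1292  0.1739] rpy [ 3.1412e+00 -6.0000e-04  1.2870e-01] w 0.0134 f [ 0.3 -0.4 -1.6] ff 30.0
tcp bal -45.0 1.2 underside 113.2 yaw err 0.01
pan seen 9436 ((-43.03485107421875, 1.2474899291992188), (152.04690551757812, 71.1135482788086), 88.25189971923828) x [-76.6 -11.2] y [-71.5  76.1] z [108.6 117.4 142. ]
lip 1 558 -44.9 [41.3 67.1] [135.1 138. ]
lip -1 577 -45.1 [-64.6 -39. ] [135.1 138. ]
```

carry_out([
  [[0, 0, 0.008], 0, 1],
  [[0, 0, 0.018], 0, 1],
  [[0, 0, 0.03], 0, 1],
  [[0, 0, 0.04], 0, 1],
  [[0, 0, 0.048], 0, 1],
  [[0, 0, 0.0525], 0, 1],
  [[0, 0, 0.0525], 0, 1],
  [[0, 0, 0.0525], 0, 1],
])

```text
time: 27.5
tool_pos: [0.4902, -0.1292, 0.1215]
ee_rot: [3.141, -0.001, 0.129]
wrist_force: [0.1, 0.2, -2.1]
width: 0.013
finger_force: 30.0
```

```bash
python3 pan.py
python3 - <<'E'
from h import *
C=np.array([.5349,-.1246]);a=.1285;e=np.array([np.cos(a),np.sin(a)]);f=np.array([-e[1],e[0]])
P=cloud(robot.snapshot('wrist'));d=P[...,:2]-C;l=d@e*1000;w=d@f*1000;z=P[...,2]*1000
m=(z>92)&(z<110)&(l<10)&(l>-30)&(abs(w)<8);print('hook',m.sum(),np.percentile(l[m],[1,50]),np.median(w[m]),np.percentile(z[m],[98])) if m.sum() else print('no hook')
m=(z>80)&(z<116)&(l<-35)&(l>-55)&(abs(w)<16);print('loop',m.sum(),np.median(l[m]),np.percentile(w[m],[2,50,98]),np.percentile(z[m],[2,98])) if m.sum() else print('no loop')
E
```

```text
t 27.55 p [ 0.4902 -0.1292  0.1216] rpy [ 3.141e+00 -1.000e-03  1.286e-01] w 0.0127 f [-0.2  0.1 -1.6] ff 30.0
tcp bal -44.9 1.1 underside 60.9 yaw err 0.01
pan seen 9218 ((-40.912803649902344, 1.1292572021484375), (149.9999237060547, 71.27914428710938), 89.9704818725586) x [-76.3 -11.5] y [-71.7  76.1] z [56.3 65.5 88.7]
lip 1 550 -44.3 [41.  67.1] [83.6 86.1]
lip -1 576 -44.6 [-64.8 -39. ] [83.2 86.2]
hook 327 [-13.80170402  -2.75488007] 0.013964495228844728 [104.21512395]
loop 388 -42.970226125757776 [-12.49597352   0.02677602  13.23892948] [ 80.24921287 113.19341922]
```

carry_out([
  [[0.004, 0, 0], 0, 1],
  [[0.01, 0, 0], 0, 1],
  [[0.016, 0, 0], 0, 1],
  [[0.022, 0, 0], 0, 1],
  [[0.028, 0, 0], 0, 1],
  [[0.034, 0, 0], 0, 1],
  [[0.039, 0, 0], 0, 1],
  [[0.042, 0, 0], 0, 1],
  [[0.042, 0, 0], 0, 1],
  [[0.042, 0, 0], 0, 1],
])

```text
time: 28.85
tool_pos: [0.5314, -0.1238, 0.121]
ee_rot: [3.141, 0.0, 0.129]
wrist_force: [-0.4, 0.3, -2.3]
width: 0.013
finger_force: 30.0
```

```bash
python3 pan.py|head -3
```

```text
t 28.9 p [ 0.5314 -0.1238  0.121 ] rpy [3.1415e+00 1.0000e-04 1.2850e-01] w 0.0128 f [ 0.6  0.  -1.8] ff 30.0
tcp bal -3.4 1.3 underside 60.3 yaw err 0.0
pan seen 1964 ((-22.84040641784668, 7.434047698974609), (137.82179260253906, 41.096927642822266), 89.77301788330078) x [-39.8  -2.9] y [-59.1  76.3] z [56.9 65.7 88.9]
```

carry_out([
  [[0, 0, 0.003], 0, 1],
  [[0, 0, 0.006], 0, 1],
  [[0, 0, 0.009], 0, 1],
  [[0, 0, 0.011], 0, 1],
  [[0, 0, 0.011], 0, 1],
])

```text
time: 29.52
tool_pos: [0.5314, -0.1237, 0.1097]
ee_rot: [-3.141, 0.001, 0.129]
wrist_force: [0.1, 0.4, -1.8]
width: 0.0129
finger_force: 30.0
```

carry_out([
  [[0, 0, 0.001], 0, 1],
  [[0, 0, 0.0015], 0, 1],
  [[0, 0, 0.0015], 0, 1],
])

```text
time: 29.9
tool_pos: [0.5316, -0.1238, 0.1086]
ee_rot: [3.141, -0.0, 0.129]
wrist_force: [-0.8, 0.4, -2.2]
width: 0.013
finger_force: 30.0
```

```bash
python3 pan.py|head -2
```

```text
t 29.95 p [ 0.5316 -0.1238  0.1086] rpy [ 3.1414e+00 -2.0000e-04  1.2860e-01] w 0.0132 f [ 0.3 -0.4 -1.2] ff 30.0
tcp bal -3.2 1.2 underside 47.9 yaw err 0.01
```

Still carrying the weight; lower by small amounts until it is taken up.

carry_out([
  [[0, 0, 0.0005], 0, 1],
  [[0, 0, 0.001], 0, 1],
  [[0, 0, 0.001], 0, 1],
])

```text
time: 30.32
tool_pos: [0.5318, -0.1238, 0.1082]
ee_rot: [3.141, -0.001, 0.129]
wrist_force: [-0.9, 0.4, 1.7]
width: 0.0128
finger_force: 30.0
```

carry_out([
  [[0, 0, 0.0005], 0, 1],
  [[0, 0, 0.001], 0, 1],
  [[0, 0, 0.001], 0, 1],
])

```text
time: 30.7
tool_pos: [0.532, -0.1238, 0.108]
ee_rot: [3.141, -0.002, 0.129]
wrist_force: [-2.1, 0.4, 5.2]
width: 0.0129
finger_force: 30.0
```

```bash
python3 -c "
from h import *
st()"
```

```text
t 30.7 p [ 0.532  -0.1238  0.108 ] rpy [ 3.1408e+00 -1.7000e-03  1.2860e-01] w 0.0129 f [-2.1  0.4  5.2] ff 30.0
```

carry_out([
  [[0, 0, -0.001], 0, 1],
  [[0, 0, -0.001], 0, 0.6],
  [[0, 0, -0.001], 0, 0.45],
  [[0, 0, -0.001], 0, 0.3],
  [[0, 0, -0.001], 0, 0.3],
  [[0, 0, -0.001], 0, 0.3],
])

```text
time: 31.45
tool_pos: [0.5315, -0.1238, 0.1074]
ee_rot: [3.142, 0.0, 0.129]
wrist_force: [-0.4, 0.1, -0.3]
width: 0.0328
finger_force: 0.0
```

carry_out([
  [[0, 0, -0.01], 0, 0.3],
  [[0, 0, -0.03], 0, 0.3],
  [[0, 0, -0.06], 0, 0.3],
  [[0, 0, -0.1], 0, 0.3],
  [[-0.03, 0, -0.15], 0, 0.3],
  [[-0.06, 0, -0.18], 0, 0.3],
  [[-0.08, 0, -0.19], 0, 0.3],
  [[-0.08, 0, -0.19], 0, 0.3],
])

```text
time: 32.45
tool_pos: [0.4522, -0.1343, 0.3002]
ee_rot: [3.139, -0.005, 0.128]
wrist_force: [0.8, -0.5, -0.2]
width: 0.033
finger_force: 0.0
```

Run:
```python
from h import *
o=st(); s=snap('wrist','w90.png'); P=cloud(s)
C=np.array([.5349,-.1246]);a=.1285;e=np.array([np.cos(a),np.sin(a)]);f=np.array([-e[1],e[0]])
d=P[...,:2]-C;l=d@e*1000;w=d@f*1000;z=P[...,2]*1000
def pr(n,m): print(n,m.sum(),'x',np.nanpercentile(l[m],[1,50,99]).round(1),'y',np.nanpercentile(w[m],[1,50,99]).round(1),'z',np.nanpercentile(z[m],[1,50,99]).round(1)) if m.sum() else print(n,0)
pr('knob',(abs(l)<14)&(abs(w)<14)&(z>112)&(z<136))
pr('lip+',(abs(l+3)<10)&(w>44)&(w<66)&(z>40)&(z<85)); pr('lip-',(abs(l+3)<10)&(w<-44)&(w>-66)&(z>40)&(z<85))
pr('tray',(l<-10)&(l>-30)&(abs(w)<44)&(z>40)&(z<75)); 
pr('ring+',(abs(l+3)<14)&(abs(w-28)<13)&(z>50)&(z<75));pr('ring-',(abs(l+3)<14)&(abs(w+28)<13)&(z>50)&(z<75))
pr('pull',(z>165)&(z<178)&(l>0)&(l<60)&(abs(w)<40)); pr('hatch',(z>155)&(z<162)&(l<50)&(abs(w)<60))
m=(z>168)&(z<178)&(l>10)&(l<50)&(abs(w)<30); print(np.median(P[m],0))
print(cv2.minAreaRect((P[m][:,:2]*1000).astype(np.float32)))
```

```text
t 32.45 p [ 0.4522 -0.1343  0.3002] rpy [ 3.1388 -0.0046  0.1276] w 0.033 f [ 0.8 -0.5 -0.2] ff 0.0
knob 152 x [-9.8 -3.9  3. ] y [-4.9  1.3  7.9] z [117.8 129.3 131.9]
lip+ 121 x [-8.2 -3.9  0.8] y [44.2 52.5 61.1] z [53.  69.2 71.5]
lip- 126 x [-10.5  -4.2   0.4] y [-61.2 -51.6 -44. ] z [54.7 73.3 75.6]
tray 888 x [-25.3 -17.9 -10.6] y [-43.   -1.   42.6] z [48.6 51.8 58.4]
ring+ 313 x [-16.6  -3.6  11. ] y [15.1 26.3 40.8] z [50.  51.  59.8]
ring- 496 x [-16.8  -3.4  10.8] y [-40.8 -28.3 -15.9] z [50.4 52.1 54.3]
pull 728 x [23.  27.6 33.1] y [-23.4   0.2  24.4] z [165.3 172.8 174.9]
hatch 3950 x [19.  36.9 49.7] y [-59.    1.5  58.9] z [155.1 156.7 159.7]
[ 0.56223774 -0.12119469  0.17288438]
((562.6993408203125, -120.79450225830078), (10.178068161010742, 48.99017333984375), 7.4632158279418945)
```

Run:
```python
from h import *
to(.5625,-.121,.215,.1285)
```

```text
t 32.5 p [ 0.4524 -0.1341  0.2986] rpy [ 3.1403e+00 -2.5000e-03  1.2810e-01] w 0.0328 f [-0.5  0.3 -0.5] ff 0.0
shift [0.1106 0.001  0.0838] turn/10deg -0.002 q6~ 1.23
```

carry_out([
  [[0.02, 0.001, 0], -1, 0.3],
  [[0.04, 0.001, 0], -2, 0.3],
  [[0.06, 0.001, 0], -3, 0.3],
  [[0.08, 0.001, 0], -4, 0.3],
  [[0.1, 0.001, 0.02], -5, 0.3],
  [[0.11, 0.001, 0.04], -6, 0.3],
  [[0.11, 0.001, 0.06], -7, 0.3],
  [[0.11, 0.001, 0.08], -8, 0.3],
  [[0.11, 0.001, 0.083], -9, 0.3],
  [[0.11, 0.001, 0.083], -9, 0.3],
])

```text
time: 33.75
tool_pos: [0.5614, -0.1204, 0.2122]
ee_rot: [-3.138, -0.002, 1.698]
wrist_force: [-0.7, -0.6, -0.1]
width: 0.0332
finger_force: 0.0
```

carry_out([
  [[0, 0, 0], 0, 0.3],
  [[0, 0, 0], 0, 0.3],
])

```text
time: 34.0
tool_pos: [0.5617, -0.1208, 0.2147]
ee_rot: [3.141, 0.0, 1.698]
wrist_force: [-0.4, -0.3, -0.2]
width: 0.0326
finger_force: 0.0
```

Run:
```python
from h import *
to(.5625,-.121,.1645,1.699)
```

```text
t 34.0 p [ 0.5617 -0.1208  0.2147] rpy [3.1411e+00 3.0000e-04 1.6982e+00] w 0.0326 f [-0.4 -0.3 -0.2] ff 0.0
shift [-0.0002  0.0007  0.0502] turn/10deg -0.004 q6~ -0.34
```

carry_out([
  [[0, 0.0007, 0.02], 0, 0.3],
  [[0, 0.0007, 0.04], 0, 0.3],
  [[0, 0.0007, 0.0485], 0, 0.3],
  [[0, 0.0007, 0.0495], 0, 0.3],
  [[0, 0.0007, 0.0495], 0, 0.3],
  [[0, 0.0007, 0.0495], 0, 0.7],
  [[0, 0.0007, 0.0495], 0, 1],
  [[0, 0.0007, 0.0495], 0, 1],
  [[0, 0.0007, 0.0495], 0, 1],
])

```text
time: 35.12
tool_pos: [0.5626, -0.1208, 0.1655]
ee_rot: [3.14, 0.001, 1.7]
wrist_force: [0.4, -0.2, 0.5]
width: 0.0095
finger_force: 30.0
```

carry_out([
  [[0, -0.005, 0], 0, 1],
  [[0, -0.015, 0], 0, 1],
  [[0, -0.027, 0], 0, 1],
  [[0, -0.039, 0], 0, 1],
  [[0, -0.051, 0], 0, 1],
  [[0, -0.063, 0], 0, 1],
  [[0, -0.074, 0], 0, 1],
  [[0, -0.083, 0], 0, 1],
  [[0, -0.09, 0], 0, 1],
  [[0, -0.09, 0], 0, 1],
])

```text
time: 36.38
tool_pos: [0.4718, -0.1328, 0.1654]
ee_rot: [-3.14, 0.001, 1.699]
wrist_force: [-1.6, -1.8, 6.9]
width: 0.0095
finger_force: 30.0
```

carry_out([
  [[0, -0.004, 0], 0, 1],
  [[0, -0.008, 0], 0, 1],
  [[0, -0.011, 0], 0, 1],
  [[0, -0.013, 0], 0, 1],
  [[0, -0.013, 0], 0, 1],
])

```text
time: 37.0
tool_pos: [0.4606, -0.1343, 0.1654]
ee_rot: [3.14, 0.001, 1.699]
wrist_force: [3.2, -2.0, 5.1]
width: 0.0092
finger_force: 30.0
```

```bash
python3 -c "
from h import *
st()"
```

```text
t 37.0 p [ 0.4606 -0.1343  0.1654] rpy [3.1398e+00 1.0000e-03 1.6994e+00] w 0.0092 f [ 3.2 -2.   5.1] ff 30.0
```

carry_out([
  [[0, -0.0015, 0], 0, 1],
  [[0, -0.002, 0], 0, 1],
  [[0, -0.002, 0], 0, 1],
])

```text
time: 37.38
tool_pos: [0.4606, -0.1343, 0.1655]
ee_rot: [3.135, 0.001, 1.7]
wrist_force: [7.5, -1.0, 2.5]
width: 0.0098
finger_force: 30.0
```

carry_out([
  [[0, 0.0015, 0], 0, 1],
  [[0, 0.0015, 0], 0, 0.3],
  [[0, 0.0015, 0], 0, 0.3],
  [[0, 0.0015, 0], 0, 0.3],
  [[0, 0.0015, 0], 0, 0.3],
  [[0, 0.0015, -0.04], 0, 0.3],
  [[0, 0.0015, -0.1], 0, 0.3],
  [[0, -0.04, -0.15], 0, 0.3],
  [[0, -0.08, -0.16], 0, 0.3],
  [[0, -0.08, -0.16], 0, 0.3],
])

```text
time: 38.62
tool_pos: [0.3777, -0.1449, 0.3277]
ee_rot: [3.137, 0.003, 1.697]
wrist_force: [0.6, 0.3, -0.3]
width: 0.0331
finger_force: 0.0
```

Run:
```python
from h import *
o=st()
C=np.array([.5349,-.1246]);a=.1285;e=np.array([np.cos(a),np.sin(a)]);f=np.array([-e[1],e[0]])
for n in('wrist','side'):
    P=cloud(snap(n,n+'99.png')); d=P[...,:2]-C;l=d@e*1000;w=d@f*1000;z=P[...,2]*1000
    def pr(n,m): print(n,m.sum(),'x',np.nanpercentile(l[m],[1,50,99]).round(1),'y',np.nanpercentile(w[m],[1,50,99]).round(1),'z',np.nanpercentile(z[m],[1,50,99]).round(1)) if m.sum() else print(n,0)
    pr('pull',(z>165)&(z<178)&(abs(l)<95)&(abs(w)<40)); pr('hatch',(z>155)&(z<162)&(l<110)&(l>-110)&(abs(w)<60)); pr('knob',(abs(l+3)<14)&(abs(w)<14)&(z>112)&(z<136)); pr('pan',(abs(l+3)<25)&(abs(w)<62)&(z>42)&(z<80))
x,y,z=P[...,0],P[...,1],P[...,2]; m=(abs(x-.58)<.03)&(abs(y+.477)<.02)&(z>.14)&(z<.2); print('vial',m.sum(),np.median(P[m],0),z[m].max())
```

```text
t 38.62 p [ 0.3777 -0.1449  0.3277] rpy [3.1372 0.0035 1.6975] w 0.0331 f [ 0.6  0.3 -0.3] ff 0.0
pull 507 x [-81.8 -77.8 -71.8] y [-24.    1.   24.2] z [165.8 172.6 174.7]
hatch 10381 x [-85.2 -28.4  22.8] y [-58.8   4.4  59.5] z [155.1 156.4 159.2]
knob 0
pan 0
pull 109 x [-79.6 -75.6 -70.1] y [-24.   -0.8  22.8] z [165.6 172.  175.9]
hatch 1696 x [-83.  -29.   25.6] y [-58.5  -1.3  58.9] z [155.  156.8 160.8]
knob 0
pan 0
vial 270 [ 0.57900365 -0.48012696  0.167995  ] 0.19460949061121655
```

```bash
python3 -c "
from h import *
print(robot.close_job())"
```

```text
the job is handed in; nothing more can be done
None
```

Job handed in at about 38.6 s. The ring is in the pan, the pan hung on the hook inside the cabinet (last seen there before closing), the hatch is shut against its stop, and the vial is still standing on the shelf; the judge gave no verdict.

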